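# Set up an autosampler's wash station

## Robot

A 6-joint arm with a two-finger parallel gripper is mounted at the origin on the work surface. World frame = base frame: x ahead of the robot, y to its left, z up, the work surface at z = 0. Lengths are in m, angles in rad, forces in N, time in s.
With the tool pointing down it reaches from about 0.35 to 0.975 m from the base axis. Payload 4.9 kg.
Tool frame: the origin (TCP) lies midway between the tips of the shut fingers; the grasp point (between the pads) lies ctrl.grip_depth behind it (ctrl.grip_depth is the distance from the TCP to the grasp point, in m); y points along the fingers, z is the direction in which the jaws open and shut, and the axes are right-handed (so a half turn about y gives the same grasp; the last joint's range is limited). The gripper opens to 85 mm and grips with 20 to 120 N. Pads are 22 mm wide; open, the fingers measure 114 mm over their backs; the gripper's body (76 mm by 85 mm) begins 54 mm behind the grasp point. The pads swing forward as they close: fully open they stand 13 mm farther back than shut.
Start: joints at [1.049, 0.053, 1.613, -0, 1.476, -0.119], TCP at [0.245, 0.575, 0.231] pointing down, gripper open.
Joint ranges: [-3.01, 3.01], [-1.01, 2.22], [0.06, 2.58], [-1.02, 4.17], [0.09, 2.62], [-3.14, 3.14]. Speed limits (rad/s): [2.57, 2.57, 3.14, 3.14, 3.14, 3.14].

## Interface

Orientations are given as a rotation vector (axis times angle).
In Python, from station import ctrl gives the robot as it stands.
- The arm moves only by the tool jog_arm, never from a script. Its argument "moves" is a list of rows, each a list of 6 numbers: the shift along the tool's x, y, z in mm, then the turn, a rotation vector about the tool's x, y, z in rad. In form: [[x, y, z, wx, wy, wz], ...]. A call has 1 to 12 rows; each row shifts and turns the commanded pose from where the row before left it, along the tool's axes as they then stand; what a row does not reach is not made up. A row lasts 1/10 s, in which the tool goes at most 50 mm and 8.59 degrees, less where a joint would pass 70% of its speed; a pose out of reach is approached as far as the arm can. A call is refused whole if a number of a shift passes 50 or a number of a turn 0.15, either way. A call with a gripper value outside its range is refused whole. "grip" is the finger opening in mm, from 0 to 85.4, set as the call begins (left out, the last holds). The fingers move at their own pace and stop on an object; "grip_force" is the grip in N (left out, the last holds). Time passes only in rows, so rows that do not move let the fingers close. It gives the time, the measured TCP pose, the force and the opening at its end, in the units of the state.
- ctrl.get_obs(): the state, without advancing time (a new reading comes with each control period).
- ctrl.get_image(name): name is "scene" or "top" or "wrist"; returns the picture (420x560x3 uint8, red, green, blue); there is no depth.
- ctrl.camera_params(name): a dict with "fx", "fy", "cx", "cy" (pixels), "pose" (4x4, takes a point from camera to world coordinates); the wrist camera has in their place "T_tool_cam" (4x4, takes a point from camera to tool coordinates, whose origin is the TCP and whose axes are the tool frame's). Camera axes: x right, y up, looking along -z (the intrinsics and any distortion apply to the point x, -y, -z); pixel columns grow to the right and rows downward; lengths in m; the calibration is good to about 2 mm. A picture is of the moment at which its call begins: read the wrist's pose just before it. camera_params takes no time and is no camera call.
- ctrl.finish_job(): hands the job in, once; it reports no verdict.
The state is a dict: "t": time; "q": joint angles; "dq": joint speeds; "effort": joint torques, N m; "tool_pos": TCP position; "tool_rot": TCP orientation; "contact_force": force on the tool from outside, world axes, zero at the start; "wrist_torque": the same for the moment, N m; "opening": finger opening in m.
Only numpy, scipy, OpenCV 4.12 (cv2) and the standard library are available. Lean on these libraries where they do the work, as an engineer would, in place of code of your own. Each camera call takes 0.05 s, during which the arm holds its last target. There are 200 camera calls.

## Task

On the autosampler deck, first slide the white handled pot sideways along the deck, without lifting or tipping it, out of its ring outline and wholly inside the other, empty ring outline, and let go of it. Then turn the black bar knob, a little at a time, until the pointer on the probe arm lines up tip to tip with the index blade of the ring where the pot now stands. Move the probe arm only by the knob, never by touching it, and leave the cup, the capped tube and the bottle where they stand.

Things in the scene. Friction and masses are not known exactly. Their poses are not given: they have to be found in the camera images.
- pot: White porcelain lab pot, open on top: foot 60 mm and rim 70 mm across, 55 mm high, about 0.3 kg. Straight bar handle along the pot's own -x at 34 to 150 mm from its centre, 16 mm wide, 18 mm deep (34 to 52 mm above the foot). Origin: centre of the underside, z up. It starts in one of the two ring outlines, handle roughly towards the robot.
- pot_handle (a point): Point to grip on the pot's handle: on its middle line, 105 mm from the pot's centre, 43 mm above the deck. x axis along the handle towards the pot.
- empty_station: The goal station, empty at the start (the pot's own, 104 to 144 mm along the rail, looks the same). A dark flat ring outline on the deck (inside 76 mm, outside 84 mm across), with a line running from it along its own +x under the rail to an index blade. Origin: centre of the ring on the deck (25 mm above the table), +x towards the index, +y along the rail.
- empty_station_index (a point): Tip of the goal station's index blade (dark, 4 mm wide at the tip, on an aluminium foot behind the rail), 191 mm from the ring's centre along the station's x, 42 mm above the deck.
- pointer_tip (a point): Tip of the dark pointer blade (4 mm wide at the tip, 42 mm above the deck) on the far side of the probe arm's carriage. Aligned when it is straight across from the index tip: the same y in the station's frame; a gap of 6 mm along x remains.
- knob (a joint): Angle of the knob in rad, positive anticlockwise from above, from -5.4 to 5.4. Each rad anticlockwise drives the probe arm and pointer 16 mm along the traverse's +y. It stays where it is left. At 0 the bar lies along the traverse's x.
- knob_grip (a point): Point to grip on the knob: on its vertical axis, 64 mm above the deck. x axis along the bar. The bar is 70 mm long, 16 mm wide, its top 80 mm above the deck; under it a grey disc of 72 mm diameter whose top is 40 mm above the deck, on a gearbox 80 mm square.
- traverse: Fixed drive with the rail (360 mm along its y, centred on the origin, 28 mm high) and the gearbox; origin on the deck (25 mm above the table) under the rail's middle, x away from the robot. Knob axis at x -90 mm, y -215 mm.
- probe_arm: The probe arm and its carriage on the rail; origin at deck level below the carriage, which is 60 by 50 mm. The arm, 30 mm wide, reaches 120 mm from the rail towards the robot at 105 to 131 mm above the deck; its nozzle (24 mm across, lower end 77 mm above the deck) hangs 100 mm from the rail, over the line of the rings' centres. Not to be touched.
- cup: White plastic cylinder, 52 mm across, 95 mm high, left of the rail. Origin at its underside. Bystander.
- capped_tube: White capped tube standing on its foot, 36 mm across, 100 mm high, on the robot's side of the knob. Origin at its underside. Bystander.
- wash_bottle: Clear bottle, 68 mm across, 160 mm high, near the left side. Origin at its underside. Bystander.
There are look-alikes about, which are no part of the job. What is shaped like the pot but purple is not meant.

How it is judged:
On the way, in this order (a step that is already met when the one before it is completed fails the run):
1. the pot stands upright inside the other ring, released (horizontal distance between pot and empty_station below 0.008 m and angle between pot's own z axis and vertical below 0.06 rad and contact force between the fingers and pot below 0.1 N), for 0.2 s.
2. the pointer is lined up with that ring's index (y of pointer_tip in the frame of empty_station between -0.003 and 0.003 m), for 0.2 s.
At the end, for the whole second after the job is handed in: The pot stands still and upright on the deck wholly inside the ring that was empty (centre within 8 mm of the ring's centre), and the pointer tip is within 3 mm of that ring's index, measured along the rail, with the knob still (all of step 2 and horizontal distance between pot and empty_station below 0.008 m and angle between pot's own z axis and vertical below 0.06 rad and linear speed of pot below 0.01 m/s and velocity of joint knob between -0.05 and 0.05 rad/s); the robot touches nothing.
It fails at once if the pot is lifted more than 10 mm off the deck or tipped more than about 14 degrees (height (world z) of pot above 0.035 m or angle between pot's own z axis and vertical above 0.25 rad).
It fails at once if the robot pushes the probe arm itself (contact force between any of the fingers, the arm and probe_arm above 1 N).
It fails at once if the pot is pushed against the probe arm (contact force between pot and probe_arm above 1 N).
It fails at once if the cup, the capped tube or the bottle is shifted by more than 25 mm or knocked over (distance of any of cup, capped_tube, wash_bottle from where it was at the start of the episode above 0.025 m or angle between any of cup, capped_tube, wash_bottle's own z axis and vertical above 0.4 rad).
It also fails if it takes over 72 s, if anything falls off the work surface, if the arm or the gripper's body presses on something with over 40 N, if the wrist force passes 120 N, or if a joint passes its speed limit or range.

## Working session

There is one attempt and no reset: what is moved stays moved. The work goes in short steps, Python scripts to look and compute and a tool call to move; the robot and the scene stay as the last step left them, time stands still between calls to the robot, and variables do not carry over. Pictures are saved under pics/ and viewed, about 8 in all and at most 12, crops included, and the job is handed in when it is done.

Besides the shell and the picture viewer there is one more tool, called after "Emit:" by a JSON object that holds its "op" and its "data". jog_arm: Moves the arm, as the interface text tells. Its arguments: {"type":"object","properties":{"moves":{"type":"array","items":{"type":"array","items":{"type":"number"}}},"grip":{"type":"number"},"grip_force":{"type":"number"}},"required":["moves"]}

```bash
ls; mkdir -p pics; cat > h.py <<'E'
from station import ctrl
import numpy as np, cv2
def ray(cam,u,v,z):
    c=ctrl.camera_params(cam); P=np.array(c['pose'])
    d=P[:3,:3]@np.array([(u-c['cx'])/c['fx'],-(v-c['cy'])/c['fy'],-1.]); o=P[:3,3]
    return o+d*(z-o[2])/d[2]
def proj(cam,p):
    c=ctrl.camera_params(cam); P=np.array(c['pose'])
    q=P[:3,:3].T@(np.array(p)-P[:3,3]); return c['cx']+c['fx']*q[0]/-q[2], c['cy']-c['fy']*q[1]/-q[2]
def get(cam,name):
    im=ctrl.get_image(cam)[:,:,::-1].copy(); cv2.imwrite('pics/'+name+'.png',im); return im
E
python3 - <<'E'
from h import *
print(ctrl.get_obs()); 
for c in('top','scene','wrist'):print(c,ctrl.camera_params(c))
print(ctrl.grip_depth)
a=get('top','top0');b=get('scene','scene0')
E
```

```text
pics
{'t': 0.0, 'q': array([ 1.04899304e+00,  5.33609257e-02,  1.61426689e+00,  9.94050448e-06,
        1.47598188e+00, -1.19007137e-01]), 'dq': array([-6.84675330e-04, -5.27481511e-05,  1.10621539e-03,  1.24972780e-03,
       -2.59779828e-04, -9.10514868e-04]), 'effort': array([-1.25024893e-03, -3.93687129e+01, -3.70172381e+01, -1.11821232e-04,
        7.29892374e-03, -1.10685187e-05]), 'tool_pos': array([0.24469208, 0.5744507 , 0.23007668]), 'tool_rot': array([-1.54952063,  0.31656115, -0.31554263]), 'contact_force': array([-0.35520151, -0.37158957, -0.28236398]), 'wrist_torque': array([-0.036167  , -0.02959417,  0.03752899]), 'opening': 0.08567579478110562}
top {'fx': 418.5648154303191, 'fy': 418.5648154303191, 'cx': 278.542516232574, 'cy': 203.7724345204528, 'pose': array([[ 0.02746711,  0.99124467, -0.12914937,  0.33820352],
       [-0.99956494,  0.02584642, -0.01420865,  0.04430077],
       [-0.0107462 ,  0.12948345,  0.99152335,  1.05356872],
       [ 0.        ,  0.        ,  0.        ,  1.        ]])}
scene {'fx': 415.3165881117973, 'fy': 415.3165881117973, 'cx': 284.1914372648664, 'cy': 209.0504378396865, 'pose': array([[-0.08342077, -0.55363485,  0.82857071,  1.26619658],
       [ 0.99639257, -0.03333844,  0.07804103,  0.12230937],
       [-0.01558298,  0.83209194,  0.55441877,  0.62205351],
       [ 0.        ,  0.        ,  0.        ,  1.        ]])}
wrist {'fx': 295.6952961529978, 'fy': 295.6952961529978, 'cx': 280.1756113307064, 'cy': 206.2792688985163, 'T_tool_cam': array([[ 5.49909833e-04, -9.63545077e-01, -2.67545479e-01,
        -6.69706622e-02],
       [ 2.89198529e-04,  2.67545661e-01, -9.63545139e-01,
        -1.41446221e-01],
       [ 9.99999807e-01,  4.52489188e-04,  4.25781809e-04,
         3.86126835e-04],
       [ 0.00000000e+00,  0.00000000e+00,  0.00000000e+00,
         1.00000000e+00]])}
0.0187
```

```bash
python3 -c "
import cv2
cv2.imwrite('pics/top0b.png',cv2.resize(cv2.imread('pics/top0.png'),(800,600),interpolation=2))"
```

```text
(no output)
```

View pics/top0b.png

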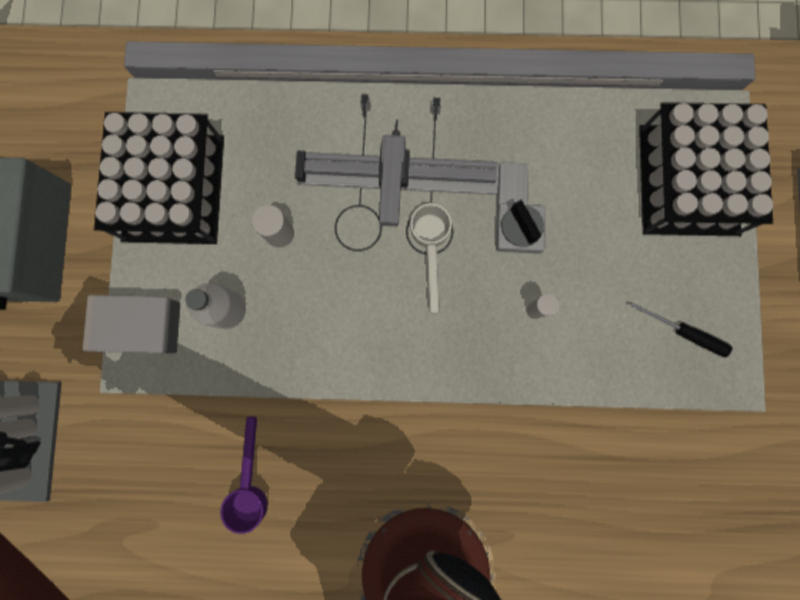

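View pics/scene0.png

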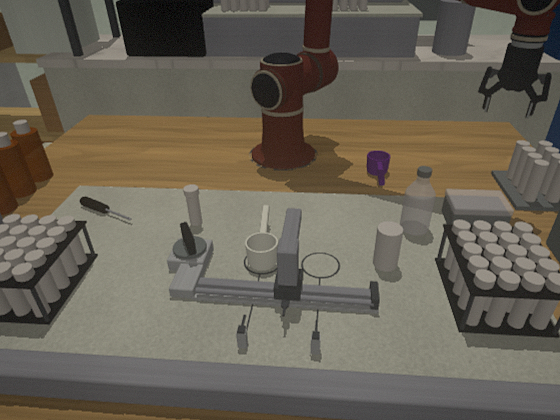

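The top view (800 px wide) shows the pot at (431,222) with its handle down to (434,308), and the empty ring at (358,228). The probe arm is at (393,180), between the two rings. The knob bar is at (525,222), the cup at (270,220), the tube at (547,303) and the bottle at (200,300). The index tips are near (365,105) and (436,105), and the purple look-alike is at (245,510).

The white pot standing in a ring fits the description. I'll confirm it in an enlarged crop and measure from that.

```bash
python3 - <<'E'
from h import *
im=cv2.imread('pics/top0.png')
cv2.imwrite('pics/c1.png',cv2.resize(im[60:225,195:395],None,fx=3.6,fy=3.6,interpolation=cv2.INTER_CUBIC))
g=cv2.cvtColor(im,cv2.COLOR_BGR2GRAY)
# rough positions
s=0.7
for n,u,v,z in [('ring',358,228,.025),('potrim',431,221,.08),('handleend',434,309,.077),('knob',523,222,.105),('tube',548,303,.125),('cup',267,220,.12),('idxL',365,112,.067),('idxR',436,112,.067),('ptr',396,122,.067),('bottle',197,300,.185)]:
    print(n,ray('top',u*s,v*s,z).round(4))
E
```

```text
ring [0.5823 0.1324 0.025 ]
potrim [0.5842 0.0064 0.08  ]
handleend [ 0.4374 -0.0017  0.077 ]
knob [ 0.5799 -0.1417  0.105 ]
tube [ 0.4466 -0.1767  0.125 ]
cup [0.5693 0.2707 0.12  ]
idxL [0.7781 0.1241 0.067 ]
idxR [0.7809 0.0011 0.067 ]
ptr [0.7612 0.0698 0.067 ]
bottle [0.4305 0.3511 0.185 ]
```

View pics/c1.png

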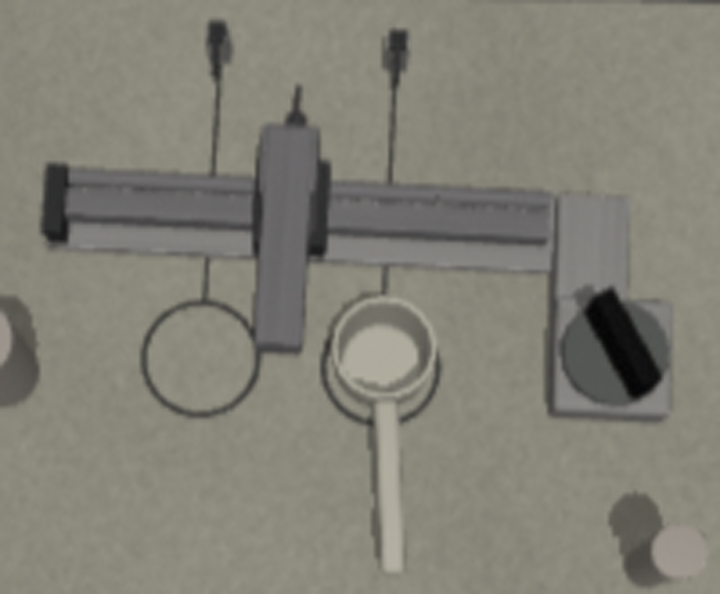

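The crop (3.6x) confirms the white handled pot with rim centre at (385,350). The empty ring is at (201,358), the pointer tip at (298,87), the goal index tip near (216,78) and the knob bar runs from (597,297) to (645,388). Next I compute precise positions.

```bash
cat >> h.py <<'E'
def C(x,y,z): return ray('top',195+x/3.6-.36,60+y/3.6-.36,z)
E
python3 - <<'E'
from h import *
im=cv2.imread('pics/top0.png');g=cv2.cvtColor(im,cv2.COLOR_BGR2GRAY)
# empty ring: dark pixels around crop (201,358), away from arm
yy,xx=np.mgrid[:420,:560]; r=np.hypot(xx-250.5,yy-159)
m=(g<95)&(r>13.5)&(r<18.5)&(xx<264)
p=np.array([ray('top',u,v,.025)[:2] for v,u in np.argwhere(m)])
A=np.c_[2*p,np.ones(len(p))]; s=np.linalg.lstsq(A,(p**2).sum(1),rcond=None)[0]
print('ring',s[:2],'R',np.sqrt(s[2]+s[:2]@s[:2]),len(p)); ring=s[:2]
# pot rim (bright)
hsv=cv2.cvtColor(im,cv2.COLOR_BGR2HSV)
print('gray rim/handle/deck',g[157,288],g[200,303],g[180,330])
w=(g>165).astype(np.uint8);w[:,:270]=0;w[:,330:]=0;w[:130]=0;w[225:]=0
n,l,st,ce=cv2.connectedComponentsWithStats(w);print(st)
i=1+st[1:,4].argmax()
q=np.array([ray('top',u,v,.08)[:2] for v,u in np.argwhere(l==i)])
h=np.array([ray('top',u,v,.077)[:2] for v,u in np.argwhere(l==i) if v>176])
b=q[q[:,0]>.535];
hull=cv2.convexHull(b.astype(np.float32)).reshape(-1,2); print('rim circle',cv2.minEnclosingCircle(hull))
vx,vy,x0,y0=cv2.fitLine(h.astype(np.float32),cv2.DIST_L2,0,.01,.01).ravel()
print('handle',vx,vy,x0,y0,'x range',h[:,0].min(),h[:,0].max())
for n_,x,y in[('idxL',216,80),('idxR',395,88),('ptr',298,87)]:print(n_,C(x,y,.067))
print('lineL',C(218,85,.025),C(213,170,.025),C(207,262,.025),C(205,298,.025))
print('lineR',C(396,90,.025),C(390,180,.025),C(386,268,.025),C(384,292,.025))
k=(g<45).astype(np.uint8);k[:,:340]=0;k[:,385:]=0;k[:130]=0;k[180:]=0
n,l,st,ce=cv2.connectedComponentsWithStats(k);i=1+st[1:,4].argmax();print(st[i],ce[i])
q=np.array([ray('top',u,v,.105)[:2] for v,u in np.argwhere(l==i)]).astype(np.float32)
print('bar',cv2.minAreaRect(q*1000))
E
```

```text
ring [0.58391826 0.13309092] R 0.040217120153128186 118
gray rim/handle/deck 154 172 133
[[     0      0    560    420 234814]
 [   290    151     20     16    218]
 [   301    173      5     45    168]]
rim circle ((0.5736410617828369, 0.011367328464984894), 0.023854397237300873)Traceback (most recent call last):
  File "<stdin>", line 19, in <module>
cv2.error: OpenCV(4.12.0) /io/opencv/modules/imgproc/src/linefit.cpp:618: error: (-215:Assertion failed) npoints2 >= 0 || npoints3 >= 0 in function 'fitLine'
```

```bash
python3 - <<'E'
from h import *
im=cv2.imread('pics/top0.png');g=cv2.cvtColor(im,cv2.COLOR_BGR2GRAY)
h=[]
for v in range(178,216):
    row=g[v,295:315].astype(int); k=np.where(row>160)[0]; h.append(ray('top',295+k.mean(),v,.077)[:2])
h=np.array(h,np.float32)
vx,vy,x0,y0=cv2.fitLine(h,cv2.DIST_L2,0,.01,.01).ravel()
e=ray('top',303.5,217.7,.077)
print('handle',vx,vy,x0,y0,'end',e)
pts=[C(x,y,.08) for x,y in[(332,348),(438,348),(385,296),(385,406)]];print('rim',np.array(pts))
for n_,x,y in[('idxL',216,80),('idxR',395,88),('ptr',298,87)]:print(n_,C(x,y,.067))
print('lineL',C(213,170,.025),C(207,262,.025),C(205,298,.025))
print('lineR',C(390,180,.025),C(386,268,.025),C(384,292,.025))
print('rail ends',C(50,243,.025),C(548,270,.025))
k=(g<45).astype(np.uint8);k[:,:340]=0;k[:,385:]=0;k[:130]=0;k[180:]=0
n,l,st,ce=cv2.connectedComponentsWithStats(k);i=1+st[1:,4].argmax();print(st[i],ce[i])
q=np.array([ray('top',u,v,.105)[:2] for v,u in np.argwhere(l==i)]).astype(np.float32)
print('bar',cv2.minAreaRect(q*1000))
print('disc',[C(x,y,.065) for x,y in[(560,350),(670,350),(615,405)]])
o=ctrl.get_obs();from scipy.spatial.transform import Rotation as R;print(R.from_rotvec(o['tool_rot']).as_matrix().round(3))
E
```

```text
handle 0.99831676 0.05799686 0.48427305 0.0013015268 end [ 0.43405385 -0.00102714  0.077     ]
rim [[ 0.57944376  0.04158207  0.08      ]
 [ 0.58118109 -0.02842647  0.08      ]
 [ 0.61565328  0.00728346  0.08      ]
 [ 0.54127376  0.00576981  0.08      ]]
idxL [0.76906653 0.1258779  0.067     ]
idxR [0.76611504 0.00292345 0.067     ]
ptr [0.76531597 0.06942287 0.067     ]
lineL [0.7203715 0.1291459 0.025    ] [0.65289735 0.13100761 0.025     ] [0.6267976  0.13148348 0.025     ]
lineR [0.71594954 0.00337152 0.025     ] [0.65159126 0.00490155 0.025     ] [0.63419648 0.0059522  0.025     ]
rail ends [0.66405493 0.24249178 0.025     ] [ 0.65289612 -0.10881133  0.025     ]
[358 141  20  30 297] [367.53535354 155.11447811]
bar ((581.1569213867188, -144.91799926757812), (69.97917175292969, 24.218215942382812), 28.649375915527344)
disc [array([ 0.58557929, -0.11123573,  0.065     ]), array([ 0.5874046 , -0.18474557,  0.065     ]), array([ 0.54894981, -0.1480295 ,  0.065     ])]
[[ 0.92  -0.001  0.392]
 [-0.392 -0.002  0.92 ]
 [-0.    -1.    -0.002]]
```

```bash
cat >> h.py <<'E'
from scipy.spatial.transform import Rotation as Ro
def go(p,yaw):
    "shift (mm, tool axes) and turn about tool y to reach TCP p with tool x at yaw, pointing down"
    o=ctrl.get_obs(); R=Ro.from_rotvec(o['tool_rot']).as_matrix()
    T=np.array([[np.cos(yaw),0,-np.sin(yaw)],[np.sin(yaw),0,np.cos(yaw)],[0,-1,0]])
    d=np.array(p)-o['tool_pos']
    print('t',round(o['t'],2),'tcp',o['tool_pos'].round(4),'q5',o['q'][5].round(3),'force',o['contact_force'].round(1),'open',round(o['opening'],4))
    print('shift in present axes',(R.T@d*1000).round(1),'in target axes',(T.T@d*1000).round(1),'rotvec',Ro.from_matrix(R.T@T).as_rotvec().round(3))
E
```

Emit:
{"op": "jog_arm", "data": {"moves": [[0,0,0,0,-0.115,0],[0,0,0,0,-0.115,0],[0,0,0,0,-0.115,0],[0,0,0,0,-0.115,0],[14,0,-42,0,0,0],[14,0,-42,0,0,0],[14,0,-42,0,0,0],[14,0,-42,0,0,0],[14,0,-42,0,0,0],[14,0,-42,0,0,0],[14,0,-42,0,0,0],[14,0,-42,0,0,0]], "grip": 85}}

```text
t: 1.3
tool_pos: [0.376, 0.2442, 0.2309]
tool_rot: [-1.57, -0.045, 0.045]
contact_force: [0.5, 0.1, 0.3]
opening: 0.0851
```

Emit:
{"op": "jog_arm", "data": {"moves": [[14,0,-42,0,0,0],[14,0,-42,0,0,0],[14,0,-42,0,0,0],[14,0,-42,0,0,0],[14,0,-42,0,0,0],[14,0,-40,0,0,0],[0,0,0,0,0,0],[0,0,0,0,0,0]]}}

```text
t: 2.1
tool_pos: [0.4739, 0.0005, 0.2307]
tool_rot: [-1.57, -0.042, 0.044]
contact_force: [-0.6, 0.2, 0.3]
opening: 0.085
```

```bash
python3 - <<'E'
from h import *
go([.476,.0007,.0493],.058)
E
```

```text
t 2.1 tcp [0.4739 0.0005 0.2307] q5 -1.782 force [-0.6  0.2  0.3] open 0.085
shift in present axes [ 2.400e+00  1.814e+02 -1.000e-01] in target axes [2.100e+00 1.814e+02 1.000e-01] rotvec [-0.001 -0.003 -0.001]
```

Emit:
{"op": "jog_arm", "data": {"moves": [[2,36,0,0,0,0],[0,36,0,0,0,0],[0,36,0,0,0,0],[0,36,0,0,0,0],[0,25,0,0,0,0],[0,12,0,0,0,0],[0,0,0,0,0,0],[0,0,0,0,0,0]]}}

```text
t: 2.9
tool_pos: [0.4769, 0.0017, 0.0515]
tool_rot: [-1.571, -0.047, 0.044]
contact_force: [-0.9, -0.7, -0.7]
opening: 0.0846
```

Emit:
{"op": "jog_arm", "data": {"moves": [[0,0,0,0,0,0],[0,0,0,0,0,0],[0,0,0,0,0,0],[0,0,0,0,0,0],[0,0,0,0,0,0],[0,0,0,0,0,0],[0,0,0,0,0,0],[0,0,0,0,0,0],[0,0,0,0,0,0],[0,0,0,0,0,0]], "grip": 5, "grip_force": 30}}

```text
t: 3.9
tool_pos: [0.4763, 0.0011, 0.0505]
tool_rot: [-1.571, -0.045, 0.045]
contact_force: [-1.4, -2.1, 2.8]
opening: 0.0152
```

```bash
python3 - <<'E'
from h import *
go([.476,.0007,.0493],.058)
im=get('top','top1')
cv2.imwrite('pics/c2.png',cv2.resize(im[60:225,195:395],None,fx=3.6,fy=3.6,interpolation=cv2.INTER_CUBIC))
E
```

```text
t 3.9 tcp [0.4763 0.0011 0.0505] q5 -1.782 force [-1.4 -2.1  2.8] open 0.0152
shift in present axes [-0.3  1.2 -0.4] in target axes [-0.3  1.2 -0.4] rotvec [ 0.    -0.001  0.   ]
```

View pics/c2.png

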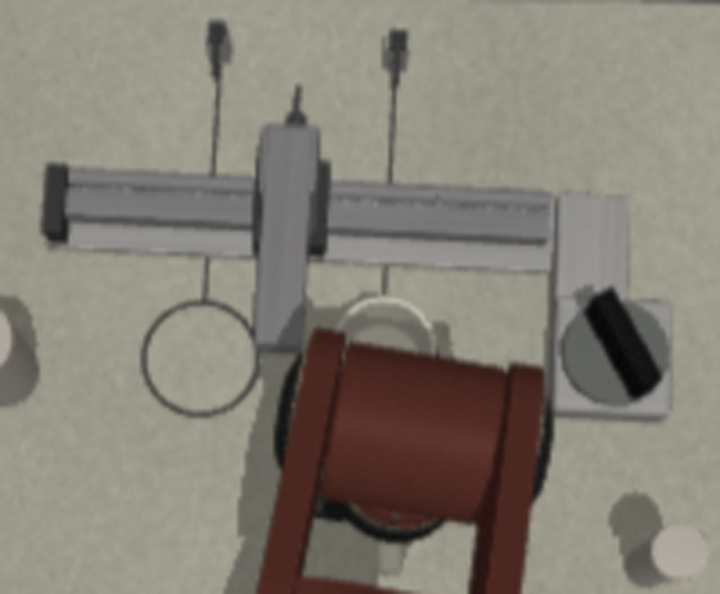

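Opening reads 15 mm, so the handle is gripped. Pot rim top is still at (385,296). Before sliding, I check in the scene view how high the wrist sits above the probe arm's end.

```bash
python3 - <<'E'
from h import *
im=get('scene','scene1')
cv2.imwrite('pics/c3.png',cv2.resize(im[100:350,140:400],None,fx=2.4,fy=2.4,interpolation=cv2.INTER_CUBIC))
for z in(.15,.2,.25,.3):print(z,C(440,350,z))
E
```

```text
0.15 [ 0.56248612 -0.02444195  0.15      ]
0.2 [ 0.55007519 -0.02063799  0.2       ]
0.25 [ 0.53766426 -0.01683403  0.25      ]
0.3 [ 0.52525332 -0.01303008  0.3       ]
```

View pics/c3.png

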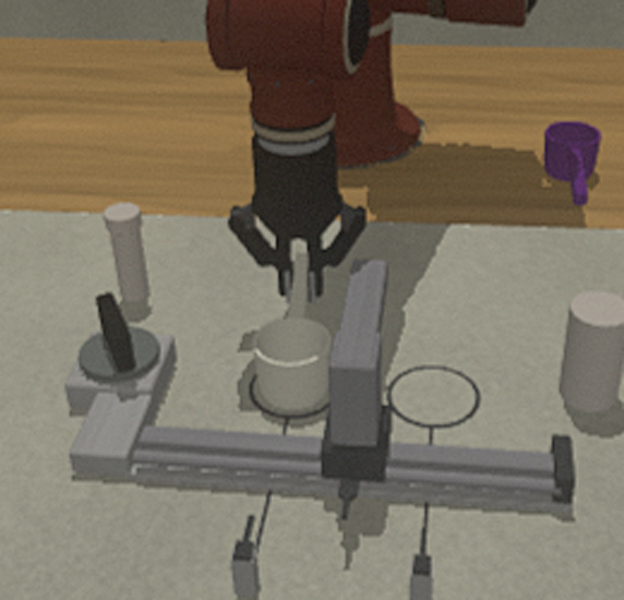

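The red wrist housing is well above the probe arm, and the gripper stands on the robot's side of the arm's end. The path is clear, so I slide the pot.

Emit:
{"op": "jog_arm", "data": {"moves": [[0.5,0,5,0,0,0],[0.8,0,10,0,0,0],[0.8,0,10,0,0,0],[0.8,0,10,0,0,0],[0.8,0,10,0,0,0],[0.8,0,10,0,0,0],[0.8,0,10,0,0,0],[0.8,0,10,0,0,0],[0.8,0,10,0,0,0],[0.8,0,10,0,0,0],[0.8,0,10,0,0,0],[0.8,0,10,0,0,0]]}}

```text
t: 5.2
tool_pos: [0.4789, 0.1174, 0.0503]
tool_rot: [-1.57, -0.045, 0.045]
contact_force: [0.1, -4.0, 3.3]
opening: 0.0151
```

Emit:
{"op": "jog_arm", "data": {"moves": [[0.8,0,10,0,0,0],[0.5,0,6,0,0,0],[0.2,0,3,0,0,0],[0.1,0,2,0,0,0],[0,0,0,0,0,0],[0,0,0,0,0,0],[0,0,0,0,0,0],[0,0,0,0,0,0]]}}

```text
t: 6.0
tool_pos: [0.4793, 0.1378, 0.0503]
tool_rot: [-1.57, -0.045, 0.045]
contact_force: [-0.4, -1.0, 2.8]
opening: 0.0154
```

```bash
python3 - <<'E'
from h import *
go([.4793,.127,.0505],.058)
im=get('top','top2');s=get('scene','scene2')
a=cv2.resize(im[110:185,225:295],None,fx=8,fy=8,interpolation=cv2.INTER_CUBIC)
b=cv2.resize(s[200:300,270:360],None,fx=4,fy=4,interpolation=cv2.INTER_CUBIC)
o=np.zeros((600,560+230,3),np.uint8);o[:600,:560]=a;o[:400,560:]=b[:,65:295];cv2.imwrite('pics/c4.png',o)
E
```

```text
t 6.0 tcp [0.4793 0.1378 0.0503] q5 -1.498 force [-0.4 -1.   2.8] open 0.0154
shift in present axes [ -0.6  -0.2 -10.7] in target axes [ -0.6  -0.2 -10.7] rotvec [-0.001 -0.001  0.   ]
```

View pics/c4.png

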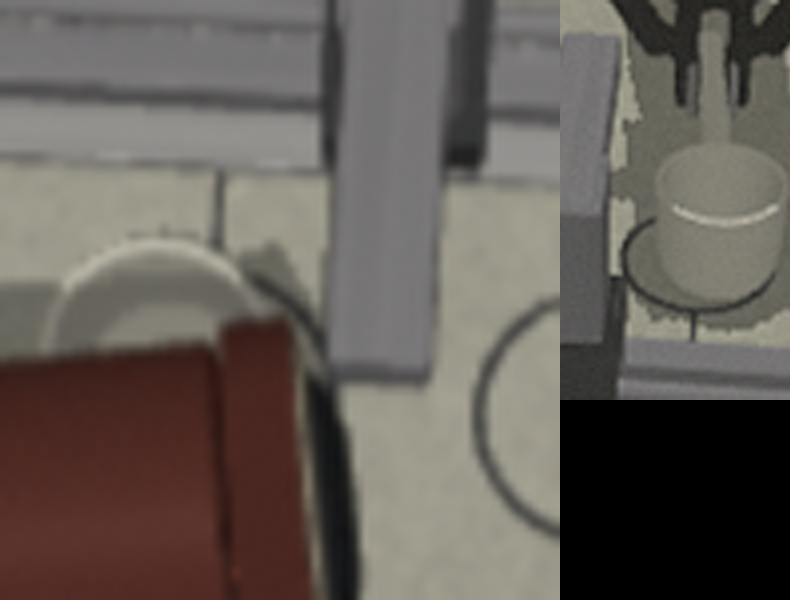

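I summed the rows wrongly: the pot sits about 11 mm too far in +y, with its rim left of the ring in the picture. It is still gripped, so I slide it back.

Emit:
{"op": "jog_arm", "data": {"moves": [[-0.2,0,-3,0,0,0],[-0.2,0,-4,0,0,0],[-0.1,0,-3,0,0,0],[0,0,-0.7,0,0,0],[0,0,0,0,0,0],[0,0,0,0,0,0],[0,0,0,0,0,0]]}}

```text
t: 6.8
tool_pos: [0.4793, 0.1269, 0.0503]
tool_rot: [-1.57, -0.045, 0.045]
contact_force: [-0.9, 3.5, 3.3]
opening: 0.015
```

```bash
python3 - <<'E'
from h import *
go([.4793,.127,.0505],.058)
ring=np.array([.5839,.1331])
s=get('scene','scene3')
# predicted projections in scene for check: ring circle and the pot's foot circle where it should be
t=np.linspace(0,2*np.pi,60)
big=cv2.resize(s[200:300,270:370],None,fx=6,fy=6,interpolation=cv2.INTER_CUBIC)
for r,z,c in[(.04,.025,(0,0,255)),(.035,.08,(0,255,0))]:
    for a in t:
        u,v=proj('scene',[ring[0]+r*np.cos(a),ring[1]+r*np.sin(a),z]);cv2.circle(big,(int((u-270+.5)*6),int((v-200+.5)*6)),1,c,-1)
cv2.imwrite('pics/c5.png',big)
E
```

```text
t 6.8 tcp [0.4793 0.1269 0.0503] q5 -1.519 force [-0.9  3.5  3.3] open 0.015
shift in present axes [-0.  -0.2  0.1] in target axes [-0.  -0.2  0.1] rotvec [-0.    -0.001 -0.   ]
```

View pics/c5.png

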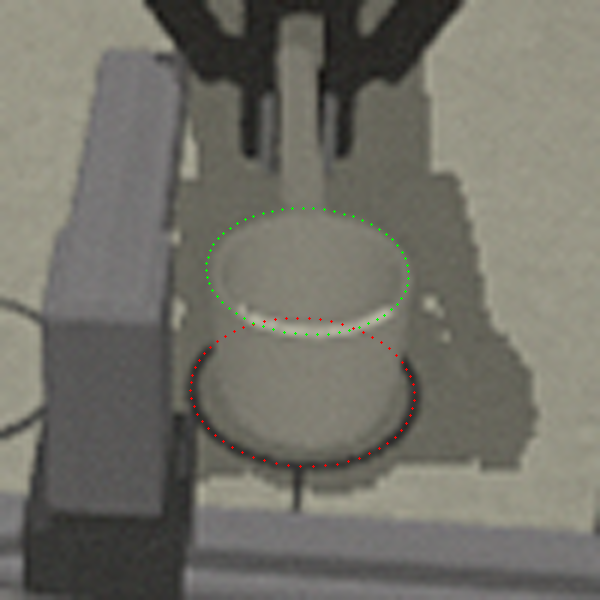

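Pot rim and ring match the projected targets (green and red dots) within about 2 mm. I release it and lift off.

Emit:
{"op": "jog_arm", "data": {"moves": [[0,0,0,0,0,0],[0,0,0,0,0,0],[0,0,0,0,0,0],[0,0,0,0,0,0],[0,0,0,0,0,0],[0,0,0,0,0,0],[0,0,0,0,0,0],[0,0,0,0,0,0],[0,0,0,0,0,0],[0,0,0,0,0,0]], "grip": 60}}

```text
t: 7.85
tool_pos: [0.4794, 0.1269, 0.0503]
tool_rot: [-1.57, -0.045, 0.045]
contact_force: [-0.2, 0.5, 0.1]
opening: 0.0598
```

Emit:
{"op": "jog_arm", "data": {"moves": [[0,-20,0,0,0,0],[0,-30,0,0,0,0],[0,-40,0,0,0,0],[0,-40,0,0,0,0],[0,-40,0,0,0,0],[0,-10,0,0,0,0],[0,0,-40,0,0,0],[0,0,-40,0,0,0],[0,0,-40,0,0,0],[0,0,-40,0,0,0],[0,0,-40,0,0,0],[0,0,-40,0,0,0]]}}

```text
t: 9.05
tool_pos: [0.4926, -0.1142, 0.2294]
tool_rot: [-1.57, -0.044, 0.046]
contact_force: [0.5, -0.2, 0.3]
opening: 0.0601
```

Emit:
{"op": "jog_arm", "data": {"moves": [[0,0,0,0,0.135,0],[0,0,0,0,0.135,0],[0,0,0,0,0.135,0],[0,0,0,0,0.135,0],[0,0,0,0,0.135,0],[0,0,0,0,0.135,0],[0,0,0,0,0.135,0],[0,0,0,0,0.135,0],[0,0,0,0,0.135,0],[0,0,0,0,0.135,0]]}}

```text
t: 10.05
tool_pos: [0.4927, -0.1125, 0.2293]
tool_rot: [-1.326, 1.007, -1.005]
contact_force: [0.3, 0.2, 0.3]
opening: 0.06
```

Emit:
{"op": "jog_arm", "data": {"moves": [[0,0,0,0,0.135,0],[0,0,0,0,0.135,0],[0,0,0,0,0.135,0],[0,0,0,0,0.135,0],[0,0,0,0,0.135,0],[0,0,0,0,0.135,0],[0,0,0,0,0.135,0],[0,0,0,0,0.135,0],[0,0,0,0,0.135,0],[0,0,0,0,0.135,0],[0,0,0,0,0,0]]}}

```text
t: 11.15
tool_pos: [0.4927, -0.1125, 0.2293]
tool_rot: [-0.496, 1.943, -1.942]
contact_force: [0.1, 0.7, 0.1]
opening: 0.0601
```

```bash
python3 - <<'E'
from h import *
go([.584,-.1485,.0703],.5-np.pi)
im=get('top','top4')
cv2.imwrite('pics/c6.png',cv2.resize(im[60:225,195:395],None,fx=3.6,fy=3.6,interpolation=cv2.INTER_CUBIC))
print(ctrl.get_obs()['q'])
E
```

```text
t 11.15 tcp [ 0.4927 -0.1125  0.2293] q5 0.7 force [0.1 0.7 0.1] open 0.0601
shift in present axes [-63.1 158.9  75.4] in target axes [-62.9 159.   75.3] rotvec [ 0.001 -0.001  0.001]
[-3.71873607e-01 -2.37007219e-01  1.88673557e+00 -1.60778215e-05
  1.49311667e+00  6.97482784e-01]
```

View pics/c6.png

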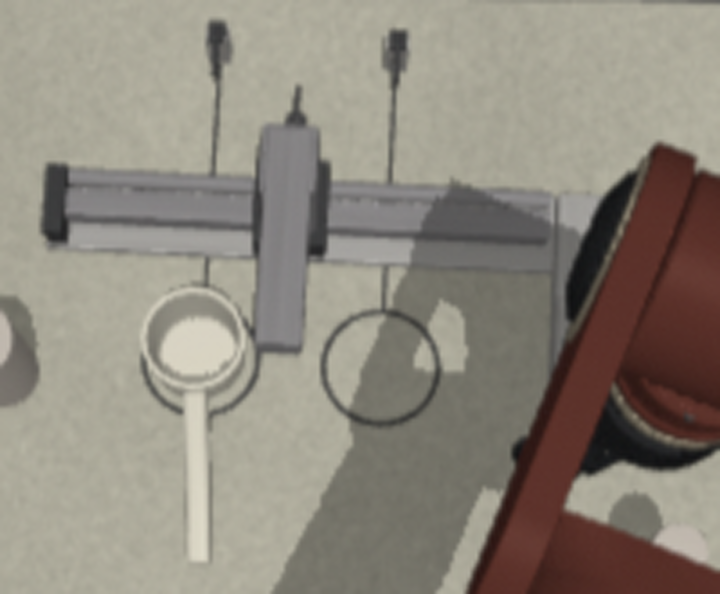

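The pot is released and upright inside the ring, rim from (140) to (246) across and top at row 286. I now move over the knob and measure the pot's position and station direction from this same picture.

Emit:
{"op": "jog_arm", "data": {"moves": [[-12.6,10,15,0,0,0],[-12.6,20,15,0,0,0],[-12.6,20,15,0,0,0],[-12.6,20,15,0,0,0],[-12.6,20,15,0,0,0],[0,0,0,0,0,0],[0,0,0,0,0,0]]}}

```text
t: 11.9
tool_pos: [0.5837, -0.1482, 0.1395]
tool_rot: [-0.498, 1.943, -1.941]
contact_force: [-0.8, 0.1, 1.2]
opening: 0.0603
```

```bash
python3 - <<'E'
from h import *
im=cv2.imread('pics/top4.png');g=cv2.cvtColor(im,cv2.COLOR_BGR2GRAY)
P=[C(x,y,.08)[:2] for x,y in[(140,342),(247,342),(193,286),(193,397)]]
print('rim',np.round(P,4), 'ring .5839 .1331')
yy,xx=np.mgrid[:420,:560]; r=np.hypot(xx-300.6,yy-161.9)
bg=cv2.medianBlur(im,11); 
m=(cv2.cvtColor(bg,cv2.COLOR_BGR2GRAY).astype(int)-g>20)&(abs(r-16)<2.5)
p=np.array([ray('top',u,v,.025)[:2] for v,u in np.argwhere(m)])
A=np.c_[2*p,np.ones(len(p))]; s=np.linalg.lstsq(A,(p**2).sum(1),rcond=None)[0]
print('ringR',s[:2],np.sqrt(s[2]+s[:2]@s[:2]),len(p)); d=np.array([.5839,.1331])-s[:2]; print(np.hypot(*d),'yaw',-np.arctan2(d[0],d[1]))
go([.584,-.1485,.0703],.5-np.pi)
# knob bar from scene view (top face z .105) and wrist view
get('wrist','w0')
E
```

```text
rim [[0.5804 0.1688]
 [0.5821 0.0979]
 [0.6194 0.1351]
 [0.5441 0.1323]] ring .5839 .1331
ringR [0.58039852 0.00753677] 0.04013202660043501 199
0.12561204527136896 yaw -0.027878964551872335
t 11.9 tcp [ 0.5837 -0.1482  0.1395] q5 0.698 force [-0.8  0.1  1.2] open 0.0603
shift in present axes [-0.2 69.2  0.5] in target axes [-0.1 69.2  0.4] rotvec [0.002 0.    0.001]
```

View pics/w0.png

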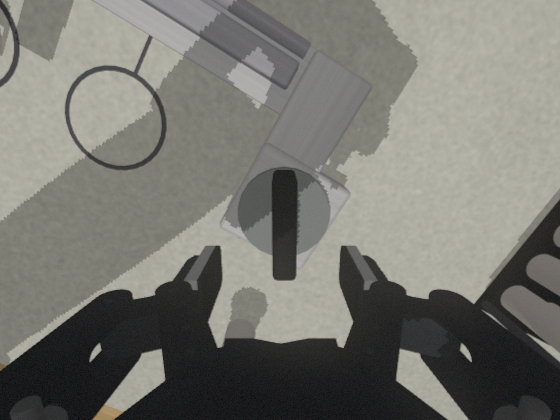

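The wrist view shows the bar upright at column 285, rows 170–280, between the fingers (213 and 347). It is aligned in angle, and the knob axis is offset by about -2 mm in x and +3 mm in z (tool axes). The pot's rim centre is within about 3 mm of the ring's centre. I descend and grip the bar.

Emit:
{"op": "jog_arm", "data": {"moves": [[-2,0,3,0,0,0],[0,20,0,0,0,0],[0,20,0,0,0,0],[0,20,0,0,0,0],[0,9,0,0,0,0],[0,0,0,0,0,0],[0,0,0,0,0,0]]}}

```text
t: 12.65
tool_pos: [0.5882, -0.1503, 0.0727]
tool_rot: [-0.493, 1.94, -1.942]
contact_force: [0.3, 0.1, 0.7]
opening: 0.0604
```

Emit:
{"op": "jog_arm", "data": {"moves": [[0,0,0,0,0,0],[0,0,0,0,0,0],[0,0,0,0,0,0],[0,0,0,0,0,0],[0,0,0,0,0,0],[0,0,0,0,0,0],[0,0,0,0,0,0],[0,0,0,0,0,0],[0,0,0,0,0,0],[0,0,0,0,0,0]], "grip": 5, "grip_force": 40}}

```text
t: 13.65
tool_pos: [0.5874, -0.149, 0.0724]
tool_rot: [-0.495, 1.944, -1.94]
contact_force: [-4.5, 4.9, 5.9]
opening: 0.0155
```

Emit:
{"op": "jog_arm", "data": {"moves": [[0,0,0,0,-0.06,0],[0,0,0,0,-0.1,0],[0,0,0,0,-0.1,0],[0,0,0,0,-0.1,0],[0,0,0,0,-0.06,0],[0,0,0,0,0,0],[0,0,0,0,0,0]]}}

```text
t: 14.35
tool_pos: [0.5869, -0.1485, 0.0724]
tool_rot: [-0.828, 1.674, -1.667]
contact_force: [-6.0, 6.3, 8.7]
opening: 0.0154
```

Emit:
{"op": "jog_arm", "data": {"moves": [[0,-0.5,-1.4,0,-0.06,0],[0,0,0,0,-0.1,0],[0,0,0,0,-0.1,0],[0,0,0,0,-0.1,0],[0,0,0,0,-0.1,0],[0,0,0,0,-0.1,0],[0,0,0,0,-0.1,0],[0,0,0,0,-0.1,0],[0,0,0,0,-0.06,0],[0,0,0,0,0,0],[0,0,0,0,0,0]]}}

```text
t: 15.45
tool_pos: [0.5856, -0.1481, 0.0724]
tool_rot: [-1.284, 1.087, -1.081]
contact_force: [-6.0, 3.2, 5.2]
opening: 0.0154
```

```bash
cat >> h.py <<'E'
def tips(name,d=0):
    im=get('top',name); g=cv2.cvtColor(im,cv2.COLOR_BGR2GRAY).astype(int)
    ya=[C(x,y,.067)[1] for x,y in[(298,97),(216,80)]]
    return im,g
E
python3 - <<'E'
from h import *
go([.5865,-.1485,.0724],.5-np.pi)
im=get('top','top5')
g=cv2.cvtColor(im,cv2.COLOR_BGR2GRAY)
for f in('top4','top5'):
    g=cv2.imread('pics/%s.png'%f,0)
    for v in range(80,95): print(v,' '.join('%3d'%a for a in g[v,246:282]))
E
```

```text
t 15.45 tcp [ 0.5856 -0.1481  0.0724] q5 -0.54 force [-6.   3.2  5.2] open 0.0154
shift in present axes [0.6 0.  0.9] in target axes [-0.6  0.   0.8] rotvec [ 4.000e-03  1.239e+00 -1.000e-03]
80 171 171 175 175 173 171 166 129  77  64 118 165 166 164 166 170 174 171 169 169 169 170 169 168 166 168 167 167 171 172 171 170 168 168 171 169
81 172 173 173 172 172 173 172 155 108  74 119 163 166 165 166 169 171 170 171 171 169 169 169 169 169 169 167 167 169 170 173 172 170 170 170 170
82 175 174 172 170 172 174 175 169 126  95 134 164 168 168 167 167 168 170 174 175 172 167 166 169 170 168 167 169 169 172 174 171 170 171 168 169
83 177 178 175 172 173 172 173 173 156 106 139 163 168 169 169 168 168 170 173 175 173 166 164 167 169 167 167 170 171 173 171 144 150 166 166 167
84 174 175 174 174 174 173 172 173 166 103 137 163 168 170 170 170 170 171 171 171 171 167 166 168 168 168 167 169 171 171 165 107 114 159 165 165
85 173 173 170 172 174 172 172 174 168  99 138 165 170 172 170 169 171 172 169 168 169 169 170 169 167 167 167 168 169 165 158  92 112 159 164 165
86 173 172 170 173 173 171
[... 2801 characters left out ...]
 144 105 161 169 170 170 170 172 172 172 174 173 167 136  84  75 113 160 171 170 168 168 171 174 174 171 170 171
91 175 173 172 171 170 172 168 168 143 110 162 172 173 172 171 173 172 171 174 172 149  99  70  76  81 123 163 172 167 165 169 172 173 171 169 170
92 174 172 171 171 169 171 171 167 132 108 162 171 173 172 169 170 169 168 168 166 120  78  68  80  68  86 144 168 170 167 168 168 171 170 168 169
93 174 174 172 171 168 170 171 168 125 106 161 170 170 166 143 151 152 154 153 149  99  74  72  80  70  82 149 166 168 167 168 166 169 170 170 171
94 173 175 173 171 170 171 173 169 123 104 159 166 165 153 134 128 122 131 132 129 110 104 109 111 108 104 137 144 151 165 169 170 169 170 171 171
```

Turning works: 1.24 rad moved the pointer about 8.3 px (20 mm), at 16 mm/rad. About 15 px (35 mm, 2.2 rad) remain, so I turn 1.7 rad more and then look again.

Emit:
{"op": "jog_arm", "data": {"moves": [[0.3,0,-1,0,-0.06,0],[0,0,0,0,-0.1,0],[0,0,0,0,-0.1,0],[0,0,0,0,-0.1,0],[0,0,0,0,-0.1,0],[0,0,0,0,-0.1,0],[0,0,0,0,-0.1,0],[0,0,0,0,-0.1,0],[0,0,0,0,-0.06,0],[0,0,0,0,0,0]]}}

```text
t: 16.5
tool_pos: [0.5844, -0.1488, 0.0724]
tool_rot: [-1.522, 0.458, -0.453]
contact_force: [-7.0, 3.3, 5.6]
opening: 0.0153
```

Emit:
{"op": "jog_arm", "data": {"moves": [[0,0,0,0,-0.06,0],[0,0,0,0,-0.1,0],[0,0,0,0,-0.1,0],[0,0,0,0,-0.1,0],[0,0,0,0,-0.1,0],[0,0,0,0,-0.1,0],[0,0,0,0,-0.1,0],[0,0,0,0,-0.1,0],[0,0,0,0,-0.1,0],[0,0,0,0,-0.06,0],[0,0,0,0,0,0],[0,0,0,0,0,0]]}}

```text
t: 17.7
tool_pos: [0.5842, -0.1503, 0.0724]
tool_rot: [-1.555, -0.262, 0.268]
contact_force: [-7.4, -1.9, 4.5]
opening: 0.0157
```

```bash
python3 - <<'E'
from h import *
go([.5865,-.1485,.0724],.5-np.pi)
im=get('top','top6')
g=cv2.cvtColor(im,cv2.COLOR_BGR2GRAY)
for v in range(78,92): print(v,' '.join('%3d'%a for a in g[v,248:268]))
E
```

```text
t 17.7 tcp [ 0.5842 -0.1503  0.0724] q5 -2.282 force [-7.4 -1.9  4.5] open 0.0157
shift in present axes [2.8 0.  0.9] in target axes [-2.9  0.  -0.5] rotvec [ 5.000e-03  2.979e+00 -1.000e-03]
78 177 177 173 171 168 138  78  60 106 156 162 166 169 169 172 172 175 177 173 169
79 177 178 174 170 167 139  80  68 114 168 171 169 170 171 174 171 171 173 172 171
80 177 177 175 172 168 130  78  65 118 167 168 166 168 172 176 172 172 171 170 172
81 174 173 174 174 174 157 110  76 120 164 165 164 168 170 173 171 172 173 171 171
82 173 172 173 175 175 171 128  96 133 149 137 146 166 169 170 172 176 177 174 169
83 177 175 174 174 174 173 157 108 137 137 102 125 164 170 169 171 175 176 175 168
84 175 176 176 174 173 174 167 104 136 135  90 133 166 171 172 173 172 173 172 168
85 172 175 176 174 174 175 168 100 135 123  87 141 168 171 173 174 170 170 171 170
86 172 173 175 173 173 175 167  98 133 118  85 141 168 172 173 174 171 171 170 173
87 174 175 175 172 173 172 153  98 148 119  83 136 167 171 172 171 171 171 171 173
88 177 177 175 172 173 171 145  96 151 108  82 134 164 169 170 170 172 171 171 170
89 177 176 173 170 171 169 143  91 132  92  80 133 164 169 170 171 173 172 170 170
90 176 173 171 169 170 168 143  84  92  73  72 102 145 169 172 172 175 174 172 172
91 173 171 170 172 169 169 143  81  72  68  66  70 104 166 173 173 174 174 173 171
```

```bash
cat >> h.py <<'E'
def st(p): 
    d=np.array(p[:2])-[.5839,.1331]; f=-.028; return np.array([np.cos(f)*d[0]+np.sin(f)*d[1],-np.sin(f)*d[0]+np.cos(f)*d[1]])
def cen(g,v,a,b):
    w=np.clip(168-g[v,a:b+1].astype(float),0,None); return (w*np.arange(a,b+1)).sum()/w.sum()
E
python3 - <<'E'
from h import *
g=cv2.imread('pics/top6.png',0)
for v in(77,78,79,80):u=cen(g,v,252,257);print('idx',v,round(u,2),st(ray('top',u,v,.067)).round(4))
for v in(83,84,85,86,87):u=cen(g,v,257,260);print('ptr',v,round(u,2),st(ray('top',u,v,.067)).round(4))
E
```

```text
idx 77 254.86 [ 0.1979 -0.0018]
idx 78 254.79 [ 0.1953 -0.0018]
idx 79 254.65 [ 0.1927 -0.0016]
idx 80 254.6 [ 0.1901 -0.0016]
ptr 83 258.15 [ 0.1828 -0.0109]
ptr 84 258.04 [ 0.1802 -0.0108]
ptr 85 257.9 [ 0.1776 -0.0106]
ptr 86 257.85 [ 0.175  -0.0106]
ptr 87 257.91 [ 0.1724 -0.0109]
```

Emit:
{"op": "jog_arm", "data": {"moves": [[-1,0,0.3,0,-0.05,0],[0,0,0,0,-0.1,0],[0,0,0,0,-0.1,0],[0,0,0,0,-0.1,0],[0,0,0,0,-0.1,0],[0,0,0,0,-0.08,0],[0,0,0,0,-0.045,0],[0,0,0,0,0,0],[0,0,0,0,0,0],[0,0,0,0,0,0]]}}

```text
t: 18.75
tool_pos: [0.5847, -0.1511, 0.0724]
tool_rot: [-1.454, -0.711, 0.712]
contact_force: [-0.1, -5.4, 0.4]
opening: 0.0155
```

```bash
cat > m.py <<'E'
import sys
from h import *
go([.5865,-.1485,.0724],.5)
im=get('top',sys.argv[1]);g=cv2.cvtColor(im,cv2.COLOR_BGR2GRAY)
for v in range(78,92): print(v,' '.join('%3d'%a for a in g[v,248:264]))
for v in(77,78,79,80):u=cen(g,v,252,257);print('idx',v,round(u,2),st(ray('top',u,v,.067)).round(4))
for v in(82,83,84,85,86,87):u=cen(g,v,251,257);print('ptr',v,round(u,2),st(ray('top',u,v,.067)).round(4))
cv2.imwrite('pics/z_%s.png'%sys.argv[1],cv2.resize(im[65:115,225:285],None,fx=10,fy=10,interpolation=cv2.INTER_CUBIC))
E
python3 m.py top7
```

```text
t 18.75 tcp [ 0.5847 -0.1511  0.0724] q5 -2.856 force [-0.1 -5.4  0.4] open 0.0155
shift in present axes [3.2 0.  0.2] in target axes [2.8 0.  1.4] rotvec [ 0.003  0.411 -0.001]
78 177 176 174 171 169 138  79  61 107 157 163 166 169 170 171 172
79 178 177 174 170 168 140  79  68 114 167 171 170 170 172 173 172
80 176 177 174 172 168 129  77  65 118 166 168 166 168 171 175 172
81 175 173 174 174 173 156 107  75 121 166 168 167 168 170 172 172
82 173 171 173 175 176 169 106  90 135 165 170 168 168 168 170 171
83 176 175 174 173 174 168  94  81 139 164 170 171 170 169 170 171
84 175 176 175 173 172 165  89  71 137 165 171 172 171 171 171 173
85 172 175 176 174 172 153  83  70 138 167 172 173 172 170 173 174
86 172 175 174 174 170 146  80  70 137 168 172 173 172 171 173 173
87 174 175 175 172 169 144  80  73 153 169 170 171 171 171 171 171
88 177 176 175 172 168 140  79  74 158 167 169 170 169 169 169 170
89 178 176 173 166 148 105  75  76 154 166 169 171 170 170 170 171
90 175 173 169 150 106  72  66  72 129 163 170 170 170 172 173 172
91 172 171 167 129  81  69  69  66  93 146 170 172 171 173 173 173
idx 77 254.85 [ 0.1979 -0.0018]
idx 78 254.78 [ 0.1953 -0.0017]
idx 79 254.67 [ 0.1927 -0.0016]
idx 80 254.6 [ 0.1901 -0.0016]
ptr 82 254.87 [ 0.185  -0.0026]
ptr 83 254.81 [ 0.1824 -0.0026]
ptr 84 254.77 [ 0.1798 -0.0027]
ptr 85 254.64 [ 0.1772 -0.0025]
ptr 86 254.58 [ 0.1746 -0.0026]
ptr 87 254.45 [ 0.172  -0.0024]
```

View pics/z_top7.png

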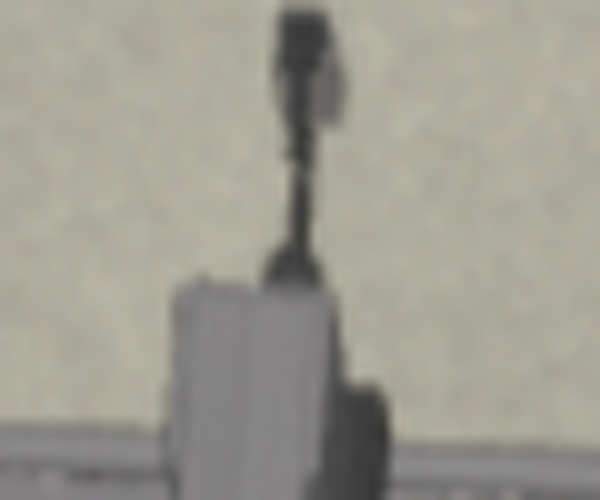

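The two blades meet tip to tip at (300,165), and the measured offset is -1 mm or less. The deck line behind the blades biases this a little. I release the knob and lift straight up.

Emit:
{"op": "jog_arm", "data": {"moves": [[0,0,0,0,0,0],[0,0,0,0,0,0],[0,0,0,0,0,0],[0,0,0,0,0,0],[0,0,0,0,0,0],[0,0,0,0,0,0],[0,0,0,0,0,0],[0,0,0,0,0,0],[0,0,0,0,0,0]], "grip": 60}}

```text
t: 19.7
tool_pos: [0.5844, -0.1497, 0.0718]
tool_rot: [-1.451, -0.712, 0.712]
contact_force: [-0.2, -0.6, -0.4]
opening: 0.0599
```

Emit:
{"op": "jog_arm", "data": {"moves": [[0,-15,0,0,0,0],[0,-25,0,0,0,0],[0,-40,0,0,0,0],[0,-40,0,0,0,0],[0,-40,0,0,0,0],[0,0,0,0,0,0],[0,0,0,0,0,0],[0,0,0,0,0,0]]}}

```text
t: 20.5
tool_pos: [0.5838, -0.1495, 0.2309]
tool_rot: [-1.45, -0.711, 0.713]
contact_force: [0.7, -0.5, -0.4]
opening: 0.0599
```

```bash
python3 m.py top8 | grep -v '^[789][0-9] '; python3 - <<'E'
from h import *
s=get('scene','scene8')
for n,p in[('idx',(.5839+.191*.9996,.1331-.191*.028,.067)),('ptr',(.5839+.185*.9996,.1331-.185*.028,.067))]:print(n,np.round(proj('scene',p),1))
im=cv2.imread('pics/top8.png')
o=np.zeros((560,800,3),np.uint8)
o[:420,:500]=cv2.resize(im[60:165,220:345],None,fx=4,fy=4,interpolation=cv2.INTER_CUBIC)
u,v=map(int,proj('scene',(.775,.1277,.067)))
o[:480,500:]=cv2.resize(s[v-60:v+20,u-25:u+25],None,fx=6,fy=6,interpolation=cv2.INTER_CUBIC)
print('scene crop origin',u-25,v-60);cv2.imwrite('pics/fin.png',o)
E
```

```text
t 20.5 tcp [ 0.5838 -0.1495  0.2309] q5 -2.857 force [ 0.7 -0.5 -0.4] open 0.0599
shift in present axes [  2.6 158.5  -1.8] in target axes [  2.9 158.5  -0.4] rotvec [-0.002  0.412 -0.001]
idx 77 254.85 [ 0.1979 -0.0018]
idx 78 254.75 [ 0.1953 -0.0017]
idx 79 254.69 [ 0.1927 -0.0017]
idx 80 254.59 [ 0.1901 -0.0016]
ptr 82 254.81 [ 0.185  -0.0025]
ptr 83 254.74 [ 0.1824 -0.0025]
ptr 84 254.74 [ 0.1798 -0.0026]
ptr 85 254.64 [ 0.1772 -0.0025]
ptr 86 254.59 [ 0.1746 -0.0026]
ptr 87 254.45 [ 0.172  -0.0024]
idx [316.2 319.5]
ptr [316.4 316.8]
scene crop origin 291 259
```

View pics/fin.png

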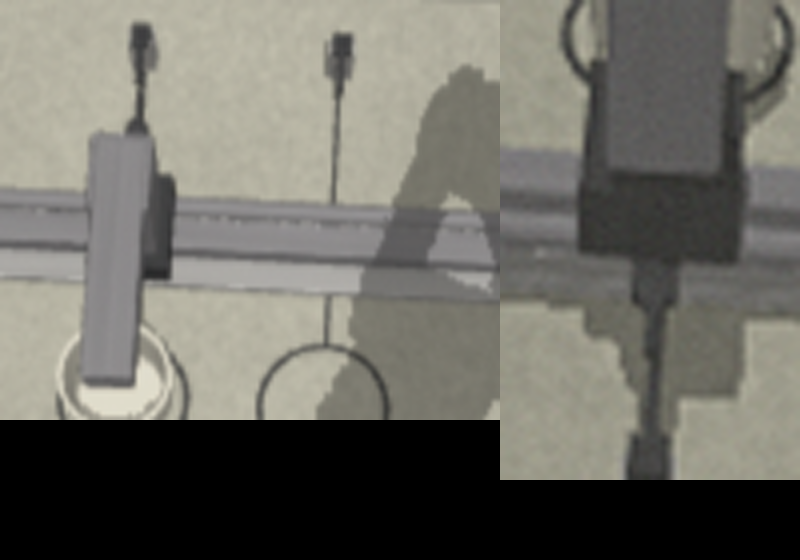

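Both views show the pointer and index blades in one line: at (140,85) in the top view and (652,370) in the scene view. The pot stands in the ring and the arm is clear, so I hand in the job.

```bash
python3 -c "
from station import ctrl
print(ctrl.finish_job())"
```

```text
the job is handed in; nothing more can be done
None
```

I slid the white pot by its handle into the empty ring, let go of it, then turned the knob about 3.6 rad anticlockwise until the pointer met that ring's index. The job is handed in at about 20.6 s; no verdict is reported.

- **Pot:** on the first slide I added up the rows wrongly and went about 11 mm too far. I slid it back while it was still gripped. After release, its rim centre measured within about 3 mm of the ring's centre (limit 8 mm), and the pot looked upright.
- **Pointer:** after I let go of the knob, it measured 0.9 mm from the index along the rail (limit 3 mm). Both the top and scene views show the blades tip to tip. The dark line on the deck behind the blades adds a little doubt to that figure.
- **Index position:** its tip, seen directly, disagreed by about 1.6 mm with the position worked out from the ring. I trusted the direct tip-to-tip comparison.
- **Contact:** the gripper ended about 160 mm above its grip on the knob, with contact force near zero. I did not re-measure the cup, tube and bottle, but no move went near them and the contact forces I read showed no bump.

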